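# Load a battery pack into the sprung charging cradle

## Task

Take the red handle of the charging cradle and draw its sprung jaw out to its stop, wherever that has been set, until the catch holds it open by itself. Then lay the blue battery pack flat in the open bay with its yellow brass-socket end towards the black contact block, let go of it, and press the yellow release plate so that the jaw springs in and clamps the pack against the contacts. Feel for the stop rather than hauling on it: the cradle must stay where it stands. Leave the wheel, can and bottle where they are.

Things in the scene. Friction and masses are not known exactly. Their poses are not given: they have to be found in the camera images.
- cradle: Charging cradle on a dark steel base plate, loose on the table (4 kg; slides if dragged with over about 20 N). Origin on the underside, z up; x = slide direction, pointing the way the jaw is pulled out. Plate: x -160..160, y -110..45, z 0..12 mm; the bay floor is its top. An aluminium end plate stands at x 148..160, top z 40.
- contact (a point): Where the pack's end belongs: middle of the inner face of the fixed black contact block (30 mm long, 60 wide, top 42 mm over the table) at the cradle's -x end: cradle x -130, y 0, z 24.5 mm; axes as the cradle's. From here the bay runs along +x; low ribs (tops 18 mm over the table, inner faces at y -27.5 and 27.5, 150 mm long) guide the pack.
- jaw (a joint): Sprung jaw, m pulled out along cradle x; starts home at 0. Bay length = 125 mm + joint; about 0.014 with a pack clamped. Spring pull home 4.2 N at 0, +0.3 N per 10 mm. Its stop is set anywhere from 48 to 93 mm, differs each time, not reported; there the pull stiffens sharply. The catch (2 to 4 N of drag over the last 25 mm) holds 3 mm before the stop; let go earlier and the jaw runs home.
- jaw_grip (a point): Grip point on the jaw's red upright handle plate: 12 mm thick along cradle x, 50 mm wide along y, 35 mm high; on its mid plane, 12 mm below its top edge (top 84 mm over the table). Under the handle, below 49 mm, is the blue jaw block, 20 mm along x, 44 mm wide. Axes as the cradle's; moves with the jaw.
- release (a joint): Sprung release plate, rad: 0 up (start, catch active), 0.4 fully pressed. From about 0.25 the catch is lifted clear and a caught jaw runs home. Takes about 2 to 4 N at its middle; springs back up by itself.
- release_pad (a point): Centre of the top of the yellow release plate beside the jaw's track: 110 mm along cradle x, 30 mm along y, 42 mm over the table at rest; pressed straight down about 11 mm it reaches its solid end. Hinged along cradle x, 28 mm from this point on the +y side. Axes as the cradle's.
- pack: Blue and black hard-case battery pack 139 x 47 x 25 mm (x, y, z), about 0.3 kg, lying flat. Origin at the centre of its underside, z up; its +x end is yellow with two brass sockets. In the cradle that end points to the contact block, so the two x axes point in contrary ways.
- pack_term (a point): Centre of the pack's yellow end face with the brass sockets, 69.5 mm from the pack's centre along its +x, 12.5 mm above its underside.
- wheel: Bystander: black model-car tyre with white rim lying flat, 65 mm across, 26 mm high; origin centre of underside.
- spray: Bystander: yellow spray can, 52 mm across, 140 mm high, standing; origin centre of underside.
- oil: Bystander: small bottle, 40 mm across, 100 mm high, standing; origin centre of underside.
Things that resemble listed ones, but are neither listed nor needed, are in the scene too. Several things look just like the pack: the one meant starts nearest to the robot's base.

How it is judged:
On the way, in this order (a step that is already met when the one before it is completed fails the run):
1. the jaw stands open on its catch, with the robot off the cradle (value of joint jaw above 0.04 m and velocity of joint jaw between -0.01 and 0.01 m/s and contact force between the fingers and cradle below 0.1 N), for 0.3 s.
2. the pack lies flat in the open bay, the right way round and let go, the jaw still on its catch (x of pack in the frame of cradle between -0.066 and -0.025 m and y of pack in the frame of cradle between -0.007 and 0.007 m and z of pack in the frame of cradle between 0.008 and 0.016 m and angle between pack's own z axis and vertical below 0.06 rad and x of pack_term in the frame of cradle below -0.09 m and value of joint jaw above 0.04 m and contact force between the fingers and pack below 0.1 N), for 0.2 s.
At the end, for the whole second after the job is handed in: Pack flat on the bay floor between the ribs (7 mm sideways, 4 mm in height, 0.06 rad of level), sockets towards the contact block, centre 55 to 66 mm from the cradle's origin on the block's side; jaw at rest on the pack (joint 10 to 19 mm); release plate up again (x of pack in the frame of cradle between -0.066 and -0.055 m and y of pack in the frame of cradle between -0.007 and 0.007 m and z of pack in the frame of cradle between 0.008 and 0.016 m and angle between pack's own z axis and vertical below 0.06 rad and x of pack_term in the frame of cradle below -0.09 m and value of joint jaw between 0.01 and 0.019 m and velocity of joint jaw between -0.01 and 0.01 m/s and value of joint release below 0.08 rad and linear speed of pack below 0.02 m/s); the robot touches nothing.
It fails at once if the cradle is dragged more than 10 mm (distance of cradle from where it was at the start of the episode above 0.01 m).
It fails at once if the wheel is shifted more than 20 mm (distance of wheel from where it was at the start of the episode above 0.02 m).
It fails at once if the spray can is shifted more than 20 mm (distance of spray from where it was at the start of the episode above 0.02 m).
It fails at once if the bottle is shifted more than 20 mm (distance of oil from where it was at the start of the episode above 0.02 m).
It also fails if it takes over 64 s, if anything falls off the work surface, if the arm or the gripper's body presses on something with over 40 N, if the wrist force passes 120 N, or if a joint passes its speed limit or range.

## Robot

A 6-joint arm with a two-finger parallel gripper is mounted at the origin on the work surface. World frame = base frame: x ahead of the robot, y to its left, z up, the work surface at z = 0. Lengths are in m, angles in rad, forces in N, time in s.
With the tool pointing down it reaches from about 0.375 to 0.975 m from the base axis. Payload 3.8 kg.
Tool frame: the origin (TCP) lies midway between the tips of the shut fingers; the grasp point (between the pads) lies 19 mm behind it; z points along the fingers, y is the line along which they close (so a half turn about z gives the same grasp; the last joint's range is limited). The gripper opens to 88 mm and grips with 3 to 60 N. Pads are 18 mm wide; open, the fingers measure 123 mm over their backs; the gripper's body (75 mm by 187 mm) begins 45 mm behind the grasp point.
Start: joints at [1.298, 0.264, 1.604, -0, 1.274, -0.037], TCP at [0.158, 0.656, 0.239] pointing down, gripper open.
Joint ranges: [-2.63, 2.63], [-0.94, 2.18], [0.31, 2.57], [-1.31, 4.45], [0, 2.66], [-2.55, 2.55]. Speed limits (rad/s): [2.57, 2.57, 3.14, 3.14, 3.14, 3.14].

## Interface

Orientations are given as a rotation vector (axis times angle).
In Python, from bench import r, move_gripper, viewer, search_frame, spot_point, read_clock, read_joint_positions, read_qvel, read_joint_efforts, read_tool_pos, read_eef_rot, read_contact_force, read_ft_torque, read_gripper_width, read_grip_force gives the robot as it stands. Calls block until the motion is done:
- r.move_to(position, orientation): joint-space move of the TCP to a pose.
- r.line_to(position, rotation=None, max_speed=0.15, threshold=None): straight line of the TCP; rotation=None keeps the orientation; max_speed is the mean speed in m/s. With threshold (N) it stops when the force on the tool has changed by that much, and returns True; else False.
- r.goto_joints(angles): joint-space move.
- move_gripper(opening): finger opening in m; the grip force is fixed at half the most; returns when the fingers have stopped.
- r.hold(seconds).
- r.inverse_kinematics(position, orientation): joint angles nearest the present ones, or None.
- viewer.camera(name): name is "scene" or "top" or "wrist"; returns (picture, depth): 480x640x3 uint8, blue, green, red; 480x640 float32, m along the optical axis (not along the pixel's ray), 0 where there is no reading.
- viewer.camera_model(name): a dict with "camera_matrix" (3x3 intrinsics, pixels), "position" and "orientation" of the camera in the world; the wrist camera has in their place "T_tool_cam" (4x4, takes a point from camera to tool coordinates, whose origin is the TCP and whose axes are the flange's). Camera axes: x right, y up, looking along -z (the intrinsics and any distortion apply to the point x, -y, -z); pixel columns grow to the right and rows downward; lengths in m; the calibration is good to about 2 mm. The wrist camera is an equidistant fisheye: a pixel r from the principal point sees the ray r / f radians off the axis. A picture is of the moment at which its call begins: read the wrist's pose just before it. camera_model takes no time and is no camera call.
A pose or a line that the arm cannot do raises r.Unreachable and nothing moves.
- r.finish_job(): hands the job in; it is judged then, once.
Trained networks look in the newest picture that a camera, given by its name, has taken for a name from the list of things; names that differ only in an ending like _2 or _b are one class to them, and where a whole thing is asked for, a point or a joint stands for the part that bears it (a point fixed in the world has none). Each returns a list of dicts, best first, with "confidence" (0 to 1); they miss things now and then, are a little off and sometimes report something else, mostly with a low value. They report only what shows in the picture. A call takes as long as a camera call. They do not tell look-alikes from the thing itself.
- search_frame(thing, camera): "xyz" ([x, y, z] in m, in world coordinates, good to about 4 mm: the middle of the surface that is visible of it).
- spot_point(thing, camera): "xyz" ([x, y, z] in m, in world coordinates, good to about 4 mm: a listed point, or the origin of a listed thing).
Readings, each from a call of its own:
- read_clock(): time.
- read_joint_positions(): joint angles.
- read_qvel(): joint speeds.
- read_joint_efforts(): joint torques, N m.
- read_tool_pos(): TCP position.
- read_eef_rot(): TCP orientation.
- read_contact_force(): force on the tool from outside, world axes, zero at the start.
- read_ft_torque(): the same for the moment, N m.
- read_gripper_width(): finger opening in m.
- read_grip_force(): force on a finger pad.
Only numpy, scipy, OpenCV 4.12 (cv2) and the standard library are available. Lean on these libraries where they do the work, as an engineer would, in place of code of your own. Each camera call takes 0.05 s, during which the arm holds its last target. There are 200 camera calls.

## Working session

There is one attempt and no reset: what is moved stays moved. The work goes in short steps, each a Python script; the robot and the scene stay as the last script left them, time stands still between calls to the robot, and variables do not carry over. Pictures are saved under pics/ and viewed, at most 10 in all, crops included, and the job is handed in when it is done.

```bash
ls; mkdir -p pics; cat > a.py <<'E'
from bench import *
import cv2, numpy as np
for c in ["scene","top"]:
    im,d=viewer.camera(c); cv2.imwrite(f"pics/{c}0.png",im); np.save(f"pics/{c}0.npy",d)
    print(c,viewer.camera_model(c))
    for t in ["contact","jaw_grip","release_pad","cradle","pack","pack_term","wheel","spray","oil"]:
        print(t,[(np.round(x["xyz"],3).tolist(),round(x["confidence"],2)) for x in spot_point(t,c)])
print(read_clock(),read_eef_rot())
E
python3 a.py
```

```text
pics
scene {'camera_matrix': array([[581.94798756,   0.        , 318.15893996],
       [  0.        , 581.94798756, 239.99977022],
       [  0.        ,   0.        ,   1.        ]]), 'position': array([1.55655636, 0.18778363, 1.19567047]), 'orientation': array([0.49392811, 0.65785061, 1.81267313])}
contact [([0.603, -0.047, 0.028], 0.73)]
jaw_grip [([0.521, -0.398, 0.011], 0.67), ([0.579, 0.084, 0.07], 0.52)]
release_pad [([0.653, 0.162, 0.043], 0.96)]
cradle [([0.574, 0.08, -0.004], 0.71)]
pack [([0.411, -0.587, 0.0], 0.97), ([0.852, 0.046, 0.0], 0.82), ([0.834, -0.137, 0.004], 0.78), ([0.525, -0.325, 0.0], 0.63)]
pack_term [([0.767, -0.123, 0.01], 0.95), ([0.376, -0.634, 0.013], 0.82), ([0.824, 0.111, 0.008], 0.81), ([0.519, -0.398, 0.009], 0.67)]
wheel [([0.712, -0.251, -0.003], 0.75), ([0.52, -0.397, 0.011], 0.36)]
spray [([0.617, 0.386, 0.006], 0.87)]
oil []
top {'camera_matrix': array([[436.66615739,   0.        , 317.00392238],
       [  0.        , 436.66615739, 237.73477112],
       [  0.        ,   0.        ,   1.        ]]), 'position': array([ 0.37653585, -0.10488707,  1.2493439 ]), 'orientation': array([ 0.17109445, -0.16106219, -1.4778261 ])}
contact [([0.6, -0.046, 0.025], 0.95)]
jaw_grip [([0.576, 0.084, 0.072], 0.56), ([0.52, -0.395, 0.013], 0.39)]
release_pad [([0.654, 0.165, 0.044], 0.59)]
cradle [([0.579, 0.08, -0.002], 0.89), ([0.522, -0.397, 0.013], 0.29)]
pack [([0.522, -0.325, -0.0], 0.82), ([0.83, -0.14, 0.0], 0.82), ([0.846, 0.045, -0.001], 0.76)]
pack_term [([0.368, -0.643, 0.011], 0.85), ([0.767, -0.124, 0.015], 0.84), ([0.828, 0.116, 0.015], 0.68), ([0.519, -0.397, 0.011], 0.63)]
wheel [([0.526, -0.322, 0.001], 0.75), ([0.704, -0.254, 0.001], 0.66)]
spray [([0.619, 0.386, -0.0], 0.6)]
oil []
1.0 [-3.69554742e-01 -3.11975181e+00  9.44035338e-06]
```

View pics/scene0.png

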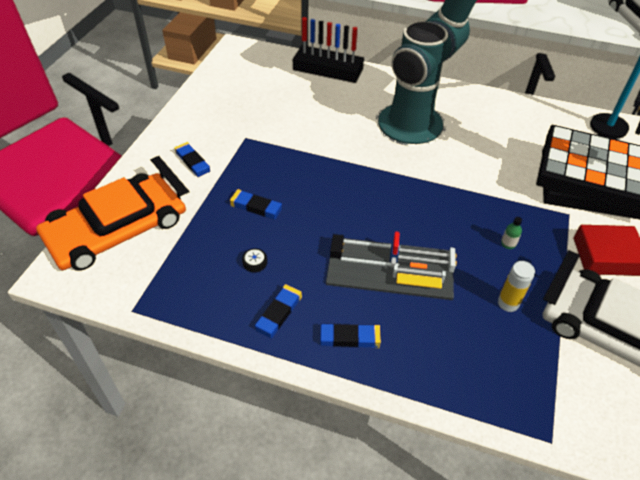

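View pics/top0.png

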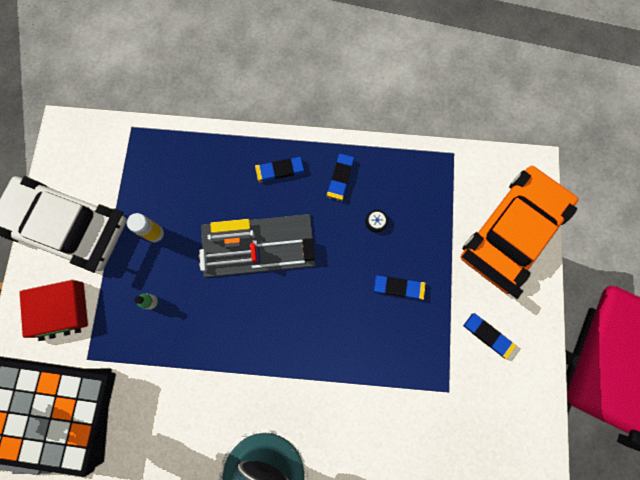

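The needed pack is the one on the mat's robot side, at top image (400,288). The small look-alike at (490,336) is farther away. The cradle's x axis points to world +y. The spray can is at (145,228) and the bottle at (146,301). Next I refine the poses with depth.

```bash
cat > h.py <<'E'
from bench import *
import cv2, numpy as np
from scipy.spatial.transform import Rotation as R
def cloud(cam,im,d):
    m=viewer.camera_model(cam); K=np.array(m["camera_matrix"])
    v,u=np.mgrid[:480,:640]
    P=np.stack([(u-K[0,2])/K[0,0]*d,-(v-K[1,2])/K[1,1]*d,-d],-1)
    W=P@R.from_rotvec(m["orientation"]).as_matrix().T+np.array(m["position"])
    W[d<=0]=np.nan
    return W
def down(a):  # tool z down, tool y (closing line) along world angle a
    y=np.array([np.cos(a),np.sin(a),0]); z=np.array([0,0,-1.]); x=np.cross(y,z)
    return R.from_matrix(np.stack([x,y,z],1)).as_rotvec()
E
cat > b.py <<'E'
from h import *
def rect(p):
    (c,s,a)=cv2.minAreaRect((p*1000).astype(np.float32)); return np.round(c,1),np.round(s,1),round(a,1)
for c in ["top","scene"]:
    im=cv2.imread(f"pics/{c}0.png"); W=cloud(c,im,np.load(f"pics/{c}0.npy"))
    hsv=cv2.cvtColor(im,cv2.COLOR_BGR2HSV); H,S,V=[hsv[...,i].astype(int) for i in range(3)]
    X,Y,Z=W[...,0],W[...,1],W[...,2]
    near=(X>.4)&(X<.8)&(Y>-.15)&(Y<.27)
    print(c,"mat z",np.nanmedian(Z[(X>.4)&(X<.9)&(abs(Y)<.3)]))
    pl=near&(Z>.007)&(Z<.2); n,l,st,_=cv2.connectedComponentsWithStats(cv2.morphologyEx(pl.astype(np.uint8),cv2.MORPH_OPEN,np.ones((3,3))))
    k=1+np.argmax(st[1:,4]); m=l==k; print("plate",m.sum(),rect(W[m][:,:2]))
    lo=m&(Z<.016); print(" floor z",np.median(Z[lo]), rect(W[lo][:,:2]))
    red=near&((H<6)|(H>174))&(S>150)&(Z>.05); print("red",red.sum(),W[red].mean(0),W[red].max(0),rect(W[red][:,:2]))
    ye=near&(H>20)&(H<35)&(S>120)&(Z>.02); print("yel",ye.sum(),W[ye].mean(0),rect(W[ye][:,:2]))
    bl=m&(V<60)&(Z>.034)&(Y<.0); print("blk",bl.sum(),W[bl].mean(0),rect(W[bl][:,:2]))
    pk=(abs(X-.525)<.1)&(abs(Y+.325)<.11)&(Z>.012); print("pack",pk.sum(),np.median(W[pk],0),rect(W[pk][:,:2]))
    yy=pk&(H>18)&(H<38)&(S>100); print("packyel",yy.sum(),W[yy].mean(0))
    for n_,bx in dict(oil=(.4,.56,.25,.45),spray=(.56,.7,.3,.47)).items():
        q=(X>bx[0])&(X<bx[1])&(Y>bx[2])&(Y<bx[3])&(Z>.02); print(n_,q.sum(),np.nanmean(W[q],0),np.nanmax(W[q],0))
E
python3 b.py
```

```text
top mat z 0.002103157087889329
plate 5796 (array([610.3,  86.2]), array([155.6, 323.6]), 10.9)
 floor z 0.012142969559719274 (array([610.6,  84.3]), array([155.6, 319.8]), 10.9)
red 84 [0.5745601  0.08238112 0.08231238] [0.59934688 0.09172232 0.08984043] (array([576.3,  82.7]), array([47.1, 15. ]), 4.5)
yel 462 [0.66792904 0.12746191 0.03994908] (array([703.2,  33.7]), array([ 47.9, 387.3]), 20.7)
blk 225 [ 0.60498381 -0.0644436   0.0420387 ] (array([605.9, -64.2]), array([59.7, 29.8]), 10.6)
pack 861 [ 0.52250998 -0.32800331  0.02526765] (array([ 523.3, -328.1]), array([139.5,  48.1]), 86.3)
packyel 72 [ 0.5183953  -0.39112211  0.02564631]
oil 266 [0.42132744 0.35644618 0.06671703] [0.44222173 0.37955533 0.10781051]
spray 828 [0.61763324 0.39863889 0.10274664] [0.65903287 0.4699849  0.14502078]
scene mat z 0.0012900623123415222
plate 5997 (array([610.1,  86.6]), array([162.1, 327.5]), 10.6)
 floor z 0.01235103452655173 (array([610.5,  84.8]), array([160.7, 322. ]), 11.3)
red 97 [0.58681687 0.08532453 0.07862246] [0.60443955 0.09310194 0.0905785 ] (array([581.1,  84.4]), array([47.8, 10.8]), 11.3)
yel 545 [0.67084933 0.12649882 0.04031497] (array([664.1,  18.4]), array([135.1, 391.8]), 20.9)
blk 206 [ 0.60980403 -0.06229124  0.04190288] (array([607.4, -62.8]), array([63.6, 29.6]), 12.8)
pack 741 [ 0.52858925 -0.3239716   0.02475618] (array([ 524.1, -327.4]), array([141.4,  53.7]), 87.4)
packyel 53 [ 0.522179   -0.39092158  0.02456885]
oil 373 [0.43241037 0.36489321 0.06102111] [0.44513629 0.38587385 0.10596676]
spray 1205 [0.63340215 0.39725484 0.09731645] [0.66142487 0.46999984 0.14762232]
```

```bash
cat >> h.py <<'E'
YAW=np.deg2rad(100.9); O=np.array([.5785,.0789])
ax=np.array([np.cos(YAW),np.sin(YAW)]); ay=np.array([-ax[1],ax[0]])
def cw(x,y,z): return np.r_[O+x*ax+y*ay,z]
def loc(p): d=np.array(p)[:2]-O; return np.round([d@ax*1e3,d@ay*1e3,p[2]*1e3],1)
def best(p,a):
    c=[(abs(q[5]),t) for t in (a,a+np.pi) if (q:=r.inverse_kinematics(p,down(t))) is not None]
    return min(c)[1]
E
cat > c.py <<'E'
from h import *
p=cw(.0075,0,.20); a=best(p,YAW); print(np.rad2deg(a), r.inverse_kinematics(p,down(a)))
r.move_to(p,down(a)); print(read_clock(),read_tool_pos()-p)
im,d=viewer.camera("wrist"); cv2.imwrite("pics/w1.png",im); np.save("pics/w1.npy",d)
print(viewer.camera_model("wrist"))
for t in ["contact","jaw_grip","release_pad","cradle"]:
    print(t,[(loc(x["xyz"]),round(x["confidence"],2)) for x in spot_point(t,"wrist")])
E
python3 c.py
```

```text
280.90000000000003 [0.10569866 0.11979573 1.84731486 0.         1.17448206 1.4862541 ]
3.5167 [-1.58328324e-05  7.72582163e-04  5.73157349e-05]
{'camera_matrix': array([[371.64829954,   0.        , 318.89410255],
       [  0.        , 371.64829954, 241.07825556],
       [  0.        ,   0.        ,   1.        ]]), 'T_tool_cam': array([[-7.57858743e-04,  9.61705594e-01,  2.74083519e-01,
         7.08779256e-02],
       [ 9.99999109e-01,  4.27592259e-04,  1.26472471e-03,
         1.81887549e-03],
       [ 1.09909684e-03,  2.74084234e-01, -9.61705061e-01,
        -1.45512119e-01],
       [ 0.00000000e+00,  0.00000000e+00,  0.00000000e+00,
         1.00000000e+00]])}
contact [(array([-128.9,   -0.6,   26.9]), 0.7)]
jaw_grip [(array([297.6, -96.9,  -3.7]), 0.71), (array([ 8.7,  4.8, 69. ]), 0.66)]
release_pad [(array([ 69.3, -92.4,  43.4]), 0.85)]
cradle [(array([-1.4, -0.5, -0.2]), 0.56), (array([ 8.7,  4.4, 69.8]), 0.38)]
```

View pics/w1.png

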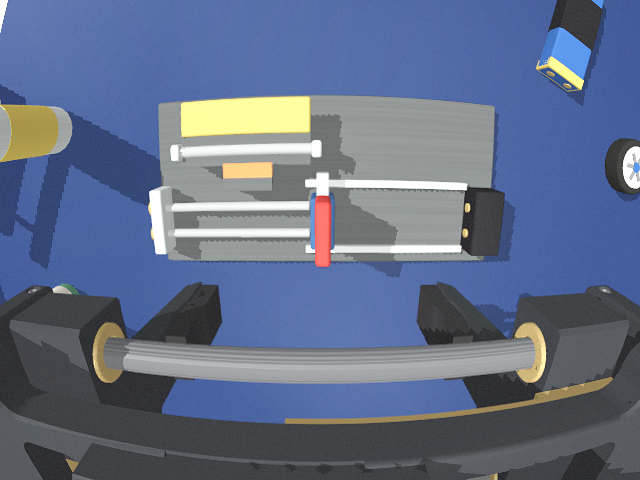

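The wrist view shows the red handle at (323,230), the contact block at (482,222) and the yellow plate at (245,116). All of these agree with my cradle pose. Next I do a quick metric check, then grip and pull.

```bash
cat >> h.py <<'E'
def wcloud(d,pos,rot):
    m=viewer.camera_model("wrist"); K=np.array(m["camera_matrix"]); T=np.array(m["T_tool_cam"])
    v,u=np.mgrid[:480,:640]; x=(u-K[0,2])/K[0,0]; y=(v-K[1,2])/K[1,1]; th=np.hypot(x,y)+1e-9
    t=np.tan(np.minimum(th,1.5))/th
    P=np.stack([x*t*d,-y*t*d,-d],-1)@T[:3,:3].T+T[:3,3]
    W=P@R.from_rotvec(rot).as_matrix().T+np.array(pos); W[d<=0]=np.nan
    return W
def L(W): return np.stack([(W[...,:2]-O)@ax,(W[...,:2]-O)@ay,W[...,2]],-1)*1e3
E
cat > d.py <<'E'
from h import *
im=cv2.imread("pics/w1.png"); W=L(wcloud(np.load("pics/w1.npy"),read_tool_pos(),read_eef_rot()))
hsv=cv2.cvtColor(im,cv2.COLOR_BGR2HSV); H,S,V=[hsv[...,i].astype(int) for i in range(3)]
v,u=np.mgrid[:480,:640]; near=(v<270)&(u>140)&(u<515)
def rp(n,m): (c,s,a)=cv2.minAreaRect(W[m][:,:2].astype(np.float32)); print(n,m.sum(),np.round(c,1),np.round(s,1),round(a,1),"z",np.round(np.median(W[m][:,2]),1))
rp("red",near&((H<6)|(H>174))&(S>150)&(W[...,2]>78)&(W[...,2]<92))
rp("yel",near&(H>20)&(H<35)&(S>100)&(u<320))
rp("blk",near&(V<70)&(u>455)&(W[...,2]>38)&(W[...,2]<50))
rp("plate",near&(W[...,2]>8)&(W[...,2]<15))
ribs=near&(W[...,2]>15.5)&(W[...,2]<24)&(W[...,0]>-120)&(W[...,0]<-25)
for s in (1,-1):
    q=W[ribs&(W[...,1]*s>15)&(W[...,1]*s<45)]; print("rib",s,len(q),np.median(q,0),np.polyfit(q[:,0],q[:,1],1))
E
python3 d.py
```

```text
red 313 [ 3.8 -1.3] [49.1 11.2] 89.9 z 82.3
yel 570 [101.1 -68.7] [178.9  98.4] 24.9 z nan
blk 967 [-145.4   -0.5] [60.  30.1] 89.9 z 41.1
plate 34815 [ -1.2 -33.1] [155.2 320.3] 89.8 z 11.4
rib 1 580 [-70.98051528  29.81016617  17.37164   ] [-3.05358184e-03  2.95688072e+01]
rib -1 743 [-69.80738659 -30.85198029  17.34338091] [-1.31827135e-04 -3.08791718e+01]
```

```bash
echo 'O=O-.0006*ax-.0006*ay' >> h.py; cat > e.py <<'E'
from h import *
rot=read_eef_rot()
r.line_to(cw(.0075,0,.056),rot,.12)
f0=read_contact_force(); print("f0",f0)
move_gripper(0.0); w=read_gripper_width(); g=read_contact_force()
print("w",w,"F",np.round(g-f0,2)); 
def P(): return -(read_contact_force()-f0)[:2]@ax
p0=read_tool_pos(); x0=loc(p0)[0]
def at(s): return np.r_[p0[:2]+s*ax,p0[2]]
print("hit",r.line_to(at(.040),rot,.05), P(), loc(read_tool_pos()))
s=.040; log=[]
while s<.096:
    s+=.0015; r.line_to(at(s),rot,.02); p=P(); log.append((round(s*1e3,1),loc(read_tool_pos())[0]-x0,round(p,1)))
    if p>14.5: break
print(log, read_clock(), read_gripper_width())
E
python3 e.py
```

```text
f0 [ 0.0537743  -0.36296884  0.28603517]
w 0.011744039367869405 F [ 0.39 -3.23 -0.68]
hit False 4.621983979201191 [46.3 -0.  56. ]
[(41.5, np.float64(41.0), np.float64(5.3)), (43.0, np.float64(42.4), np.float64(5.0)), (44.5, np.float64(43.4), np.float64(7.0)), (46.0, np.float64(44.5), np.float64(8.2)), (47.5, np.float64(46.0), np.float64(8.2)), (49.0, np.float64(47.4), np.float64(8.1)), (50.5, np.float64(48.9), np.float64(8.6)), (52.0, np.float64(50.3), np.float64(9.2)), (53.5, np.float64(51.8), np.float64(9.7)), (55.0, np.float64(53.199999999999996), np.float64(9.0)), (56.5, np.float64(55.5), np.float64(5.9)), (58.0, np.float64(56.9), np.float64(7.0)), (59.5, np.float64(58.39999999999999), np.float64(6.8)), (61.0, np.float64(59.8), np.float64(6.3)), (62.5, np.float64(61.3), np.float64(6.4)), (64.0, np.float64(62.8), np.float64(6.7)), (65.5, np.float64(64.39999999999999), np.float64(5.9)), (67.0, np.float64(66.1), np.float64(6.2)), (68.5, np.float64(67.7), np.float64(5.0)), (70.0, np.float64(69.1), np.float64(6.6)), (71.5, np.float64(69.3), np.float64(10.6)), (73.0, np.float64(69.5), np.float64(14.2)), (74.5, np.float64(69.7), np.float64(19.9))] 12.9333 0.011839843325124132
```

```bash
cat > f.py <<'E'
from h import *
rot=read_eef_rot(); p0=read_tool_pos()
def P(): return -(read_contact_force()-np.array([.054,-.363,.286]))[:2]@ax
for s in (0,-1,-2,-3,-4,-5):
    r.line_to(np.r_[p0[:2]+s*1e-3*ax,p0[2]],rot,.02); print(s,loc(read_tool_pos())[0],round(P(),1))
    if P()<.5: break
E
python3 f.py
```

```text
0 75.3 6.2
-1 74.5 5.4
-2 73.6 6.7
-3 72.7 5.4
-4 72.6 1.7
-5 72.3 -2.3
```

The catch carries the load. I let go, rise, check the cradle and look for the pack.

```bash
cat > g.py <<'E'
from h import *
rot=read_eef_rot(); p=read_tool_pos()
move_gripper(.085); r.hold(.4)
r.line_to(np.r_[p[:2],.20],rot,.2)
W0=np.array([.5235,-.3275])
a=best(np.r_[W0,.2],np.deg2rad(86.4-90)); 
im,d=viewer.camera("top"); cv2.imwrite("pics/top1.png",im)
W=cloud("top",im,d); l=L(W); hsv=cv2.cvtColor(im,cv2.COLOR_BGR2HSV); H,S=hsv[...,0].astype(int),hsv[...,1]
bl=(im.max(2)<60)&(abs(l[...,0]+145)<30)&(abs(l[...,1])<45)&(l[...,2]>34)
red=((H<6)|(H>174))&(S>150)&(l[...,2]>60)&(abs(l[...,0]-75)<60)&(abs(l[...,1])<50)
print("blk",l[bl].mean(0),"red",l[red].mean(0) if red.any() else None,red.sum())
r.move_to(np.r_[W0[0]-.05,W0[1],.2],down(a))
pos,ro=read_tool_pos(),read_eef_rot(); im,d=viewer.camera("wrist"); cv2.imwrite("pics/w2.png",im); np.save("pics/w2.npy",d)
W=wcloud(d,pos,ro); pk=(abs(W[...,0]-W0[0])<.09)&(abs(W[...,1]-W0[1])<.11)&(W[...,2]>.02)&(W[...,2]<.032)
(c,s,an)=cv2.minAreaRect((W[pk][:,:2]*1e3).astype(np.float32)); print("pack",pk.sum(),c,s,an,np.median(W[pk][:,2]))
hsv=cv2.cvtColor(im,cv2.COLOR_BGR2HSV); H,S=hsv[...,0].astype(int),hsv[...,1]
y=pk&(H>18)&(H<38)&(S>100); print("yel",W[y].mean(0)); print(read_clock(),np.rad2deg(a),read_joint_positions())
E
python3 g.py
```

```text
blk [-145.13738031    1.65894307   42.08805951] red [70.26124562  7.52796738 81.66288728] 77
pack 7793 (524.1166381835938, -328.6151123046875) (139.149658203125, 48.013343811035156) 86.25599670410156 0.024493306439177298
yel [ 0.51927208 -0.39180802  0.02463073]
18.9833 -3.5999999999999948 [-6.47307314e-01  1.05419526e-01  1.86367576e+00  1.95983666e-04
  1.17282452e+00 -5.85129226e-01]
```

View pics/w2.png

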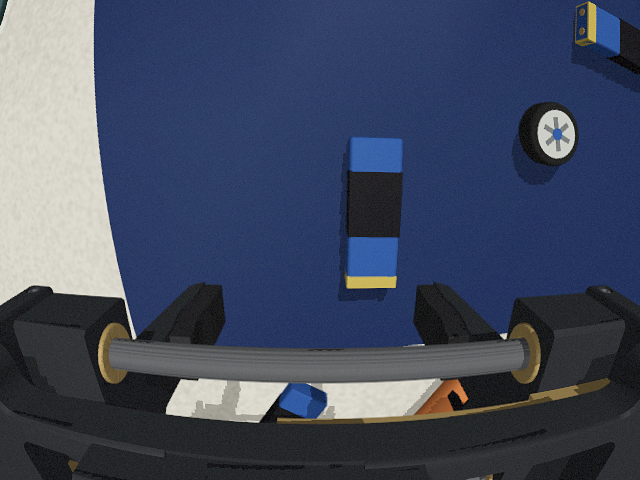

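The right pack is in view, centre (374,212), yellow end at (371,281) and away from the wheel at (549,133). Now I pick it up and lay it in the bay.

```bash
cat > i.py <<'E'
from h import *
c=np.array([.5241,-.3286]); a=np.deg2rad(-3.74); rt=down(a)
r.move_to(np.r_[c,.10],rt)
r.line_to(np.r_[c,.0105],rt,.08)
move_gripper(0.0); print("w",read_gripper_width(),read_grip_force())
r.line_to(np.r_[c,.16],rt,.15)
rp=down(np.deg2rad(10.9)); t=cw(-.057,0,.16)
r.move_to(t,rp)
pos,ro=read_tool_pos(),read_eef_rot(); im,d=viewer.camera("wrist"); cv2.imwrite("pics/w3.png",im); np.save("pics/w3.npy",d)
print(loc(pos),read_gripper_width(),read_clock())
W=L(wcloud(d,pos,ro)); 
q=W[(W[...,2]>15.5)&(W[...,2]<21)&(W[...,0]>-120)&(W[...,0]<10)&(abs(W[...,1])<40)]
for s in(1,-1):
    z=q[q[:,1]*s>15]; print("rib",s,len(z),np.median(z,0) if len(z) else 0)
E
python3 i.py
```

```text
w 0.04669296436829802 29.99979704618454
[-5.800e+01  1.000e-01  1.599e+02] 0.04651109808436141 23.975
rib 1 0 0
rib -1 0 0
```

View pics/w3.png

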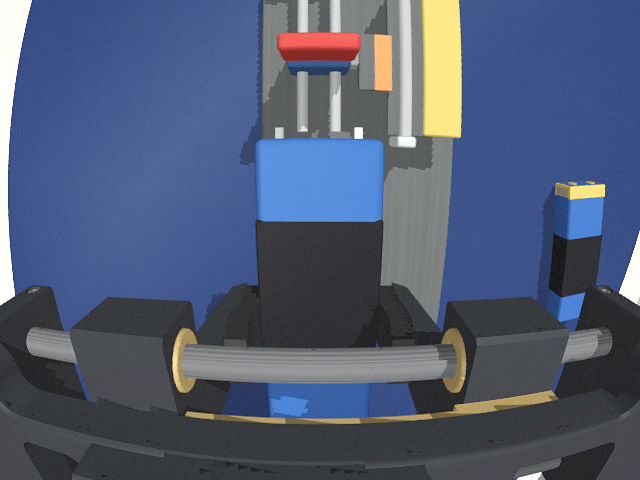

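The jaw is still open, with the handle at (318,47). The pack hangs square over the bay with its plain blue end at (320,140). I check the rear edge and then lower it.

```bash
cat > j.py <<'E'
from h import *
pos,ro=read_tool_pos(),read_eef_rot()
W=L(wcloud(np.load("pics/w3.npy"),pos,ro)); q=W[(abs(W[...,2]-174)<8)&(abs(W[...,1])<40)&(W[...,0]>-60)&(W[...,0]<40)]
m=q[:,0]>-25; print(len(q),"rear x",np.percentile(q[:,0],99),"y",np.percentile(q[m,1],[1,99]),"z",np.median(q[:,2]))
rear=np.percentile(q[:,0],99); px=rear-69.5
dx=(-57-px)*1e-3; print("px",px,"dx",dx); dx=np.clip(dx,-.003,.008)
l=loc(pos)[0]*1e-3+dx; cy=-np.mean(np.percentile(q[m,1],[1,99]))*1e-3; print("cy",cy)
r.line_to(cw(l,0,.06),ro,.12)
hit=r.line_to(cw(l,0,.0215),ro,.03,threshold=4)
print("hit",hit,loc(read_tool_pos()),read_contact_force(),read_clock())
E
python3 j.py
```

```text
24237 rear x 9.850848665401209 y [-23.08702733  22.30739295] z 173.88943904432725
px -59.64915133459879 dx 0.002649151334598791
cy 0.00038981719250957706
hit True [-55.6   0.3  22.5] [-1.2106171   0.35021395  5.70710158] 26.1167
```

```bash
cat > k.py <<'E'
from h import *
p=read_tool_pos(); move_gripper(.060); r.hold(.3)
r.line_to(np.r_[p[:2],.16],None,.15); r.hold(.2)
t=cw(.069,-.0,.16); ro=read_eef_rot()
r.line_to(cw(-.02,-.08,.2),ro,.2)
pos=read_tool_pos(); ro=read_eef_rot(); im,d=viewer.camera("wrist"); cv2.imwrite("pics/w4.png",im)
im,d=viewer.camera("top"); cv2.imwrite("pics/top2.png",cv2.resize(im[180:310,170:350],None,fx=4,fy=4))
W=L(cloud("top",im,d)); 
q=W[(abs(W[...,2]-37)<5)&(abs(W[...,1])<40)&(W[...,0]>-125)&(W[...,0]<45)]
(c,s,a)=cv2.minAreaRect(q[:,:2].astype(np.float32)); print(len(q),c,s,a,np.median(q[:,2]),read_clock())
hsv=cv2.cvtColor(im,cv2.COLOR_BGR2HSV); H,S=hsv[...,0].astype(int),hsv[...,1]
y=(H>20)&(H<35)&(S>110)&(W[...,1]<-60)&(W[...,1]>-125)&(abs(W[...,0]-69)<80)
(c,s,a)=cv2.minAreaRect(W[y][:,:2].astype(np.float32)); print("pad",y.sum(),c,s,a,np.median(W[y][:,2]))
E
python3 k.py
```

```text
772 (-55.749839782714844, 0.32936668395996094) (138.18418884277344, 48.607303619384766) 0.0027139747980982065 37.1991354447565 28.825
pad 11 (60.52898406982422, -102.11847686767578) (4.5129499435424805, 19.026771545410156) 75.2507095336914 43.43289279735685
```

View pics/w4.png

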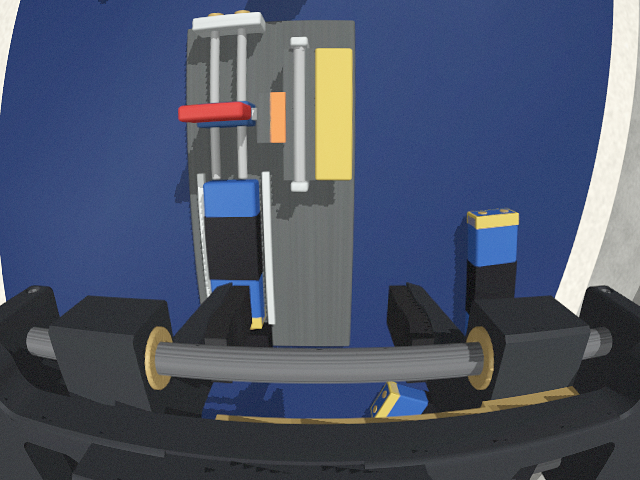

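The pack lies between the ribs with its yellow end at the contact block, around (255,323), measured x −55.7, y 0.3. The jaw is open at (215,113) and the release plate is at (334,113). Next I press the release.

```bash
cat > l.py <<'E'
from h import *
move_gripper(0.0)
t=cw(.069,-.093,.12); a=best(t,YAW); rt=down(a)
r.move_to(t,rt); r.line_to(cw(.069,-.093,.055),rt,.1)
f0=read_contact_force(); h=r.line_to(cw(.069,-.093,.0295),rt,.025,threshold=14)
print(h,loc(read_tool_pos()),read_contact_force()-f0); r.hold(.3)
print(loc(read_tool_pos()),read_contact_force()-f0)
im,d=viewer.camera("wrist"); cv2.imwrite("pics/w5.png",im)
r.line_to(cw(.069,-.093,.12),rt,.15); 
r.move_to(cw(-.02,-.08,.2),down(np.deg2rad(10.9))); r.hold(.3)
im,d=viewer.camera("wrist"); cv2.imwrite("pics/w6.png",im)
W=L(wcloud(d,read_tool_pos(),read_eef_rot())); hsv=cv2.cvtColor(im,cv2.COLOR_BGR2HSV); H,S=hsv[...,0].astype(int),hsv[...,1]
red=((H<6)|(H>174))&(S>150)&(W[...,2]>78)&(abs(W[...,1])<40)
(c,s,a)=cv2.minAreaRect(W[red][:,:2].astype(np.float32)); print("red",red.sum(),c,s)
q=W[(abs(W[...,2]-37)<4)&(abs(W[...,1])<30)&(W[...,0]>-95)&(W[...,0]<8)]; print("pack y",np.percentile(q[:,1],[1,99]),np.percentile(q[:,0],99),np.median(q[:,2]))
y=(H>20)&(H<35)&(S>100)&(W[...,1]<-60)&(W[...,1]>-115)&(abs(W[...,0]-69)<60)
print("pad",np.nanmin(W[y],0),np.nanmax(W[y],0)); print(read_clock(),read_contact_force())
E
python3 l.py
```

```text
True [ 69.  -93.3  32.9] [-2.61776043 -0.34370306  4.78952906]
[ 69.  -93.3  32.9] [-2.2222462  -0.53110805  5.16420815]
red 1009 (18.956987380981445, -0.7398681640625) (49.64876174926758, 11.988264083862305)
pack y [-23.97106754  22.59454331] 5.918583598630726 36.62363950170214
pad [   9.10489504 -107.3038012     9.34795301] [123.74576014 -73.29633355 277.92348333]
35.4833 [0.16437043 0.09679703 0.5878443 ]
```

View pics/w6.png

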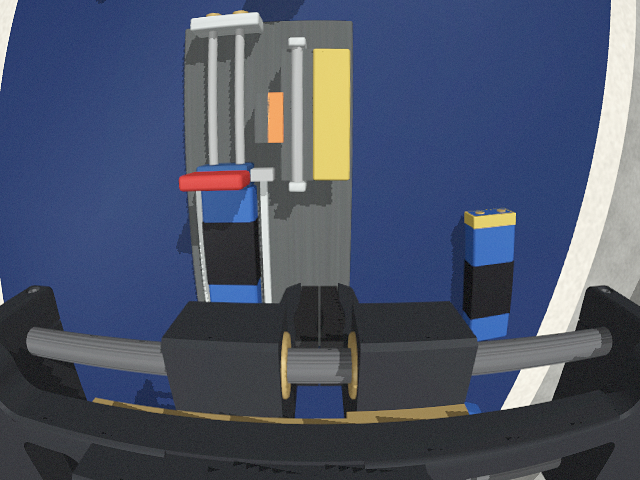

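The jaw has run in onto the pack: the handle is at (215,181), which puts the joint at about 14.5 mm. The release plate is up again at (331,113) and the robot is clear, so I hand in.

```bash
python3 -c "
from bench import *
print(r.finish_job(),read_clock())"
```

```text
the job is handed in; nothing more can be done
the job is handed in; nothing more can be done
```

The job is handed in at about 35 s on the robot's clock: the pack is clamped against the contacts, the jaw sits at about 14.5 mm, the release plate is up and the cradle showed no measurable shift when checked after the pull (which peaked near 20 N); no verdict came back.

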